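# Shut the slide case and hold the reader wand on its memory button

### The job

Log the slide case: first close its blue lid fully, until the two halves meet edge to edge, and only then take the orange reader wand out of its holster. Hold the wand upright, square to the shut lid, with its sprung steel tip resting centred on the round steel button in the middle of the lid, pressed lightly so that the tip goes about half way in and not to its stop. Finish while still holding the wand there, and leave the case standing where it is and the other things on the bench undisturbed.

Things in the scene. Friction and masses are not known exactly. Their poses are not given: they have to be found in the camera images.
- case: small loose slide case, 56 mm (x) by 82 mm (y) by 22 mm high when shut, 0.3 kg: open white lower half with walls up to 15 mm and a thin flat blue lid. Origin at the centre of its underside, z up; the hinge runs along its y axis at the far side (case x = +28 mm, 15.5 mm up). The free lip of the shut lid lies at case x = -26 mm
- case_lid (a joint): angle of the blue lid, rad: 0 = shut, halves edge to edge (lid top 22 mm above the bench), about 1.57 = upright, 1.92 = stop leaning back. The hinge is stiff (0.03 N m), so the lid stays where it is left and must be pushed right home, which takes under 1 N at the lip. The lid plate is about 2 mm thick and its outer face is 6.7 mm from the hinge line
- case_button (a point): centre of the outer face of the steel memory button, a disc 20 mm across (with a dark ring 25 mm across round it) that stands 3 mm proud in the middle of the outside of the lid; with the lid shut it faces up, 25 mm above the bench and 1 mm to the hinge side of the case's centre
- wand: orange reader wand, round, 130 mm long, 0.09 kg, loose. Its z axis runs from the tip (origin: the face of the steel tip when not pressed in) to the top. From the tip: steel sprung tip 10 mm across, 0 to 13 mm; grey nose 16 mm across up to 50 mm; black collar 30 mm across, 50 to 55 mm; orange grip 22 mm across, 55 to 130 mm. It starts seated in the holster, tip down, its top leaning 0.35 rad (20 degrees) from vertical towards the -x side of the holster
- wand_grip (a point): good point to grip, on the wand's axis 105 mm from the tip (25 mm below the top); axes as wand
- wand_tip (a point): centre of the face of the sprung steel tip (moves in with it); axes as wand
- wand_plunger (a joint): how far the sprung tip is pressed in, m: 0 = fully out, 0.010 = at its stop; spring 300 N/m (0.3 N per mm, about 1.5 N at half way)
- holster: grey leaning sleeve on a black base plate 100 x 74 mm, fixed to the bench; about 76 mm high in all. Origin on the bench below the centre of the sleeve's mouth; the sleeve's axis leans 0.35 rad from vertical towards holster -x. The wand's nose sits in a 18 mm bore 34 mm deep, open below; its collar rests on the mouth, so it pulls out along the sleeve's axis and is clear after 50 mm
- holster_mouth (a point): centre of the mouth of the sleeve, 68 mm above the bench (a wand that is home has its tip 50 mm from here)
- stain_red: red reagent bottle with a white cap, 40 mm across, 88 mm high, bystander; origin at the centre of its underside
- petri_1: clear round dish with lid, 60 mm across, 16 mm high, bystander; origin under its centre
- bench_timer: white bench timer with coloured keys, 62 x 62 x 19 mm, bystander; origin under its centre
- marker: white and red marker pen lying down, 135 mm long, 16 mm thick, bystander; origin under its centre, length along its y
- tally_counter: chrome hand tally counter, 55 x 69 x 19 mm, bystander; origin under its centre

How it is judged:
On the way, in this order (a step that is already met when the one before it is completed fails the run):
1. the lid is shut, the wand still home in its holster (value of joint case_lid below 0.05 rad and distance between wand_tip and holster_mouth below 0.06 m), for 0.2 s.
2. the wand is drawn clear of the holster in the gripper, the lid shut (value of joint case_lid below 0.05 rad and distance between wand_tip and holster_mouth above 0.08 m and contact force between wand and the fingers above 1 N and contact force between wand and holster below 0.05 N and contact force between wand and case below 0.05 N), for 0.1 s.
At the end, for the whole second after the job is handed in: lid shut (under 0.05 rad); the wand in the gripper and touching only it and the case, within 0.12 rad of upright, tip down; the centre of its tip within 6 mm of the button's centre; tip pressed in 2 to 8.5 mm, force on the case 0.4 to 4 N; everything at rest (value of joint case_lid below 0.05 rad and horizontal distance between wand_tip and case_button below 0.006 m and distance between wand_tip and case_button below 0.008 m and angle between wand's own z axis and vertical below 0.12 rad and height (world z) of wand_grip above 0.1 m and value of joint wand_plunger between 0.002 and 0.0085 m and contact force between wand and case between 0.4 and 4 N and contact force between wand and the fingers above 1 N and contact force between wand and holster below 0.05 N and linear speed of each of wand, case below 0.02 m/s and angle between case's own z axis and vertical below 0.05 rad); the arm keeps its last pose, push and grip.
It fails at once if the wand was pressed hard on the case (over 12 N) (contact force between wand and case above 12 N).
It fails at once if the case was shoved away (over 50 mm) or tipped (distance of case from where it was at the start of the episode above 0.05 m or angle between case's own z axis and vertical above 0.5 rad).
It fails at once if a bystander was moved over 25 mm (distance of any of stain_red, petri_1, bench_timer, marker, tally_counter from where it was at the start of the episode above 0.025 m).
It also fails if it takes over 56 s, if anything falls off the work surface, if the arm or the gripper's body presses on something with over 40 N, if the wrist force passes 120 N, or if a joint passes its speed limit or range.

### The arm

A 6-joint arm with a two-finger parallel gripper is mounted at the origin on a cart in front of the work surface, level with it; the furniture and walls round the work are solid. World frame = base frame: x ahead of the robot, y to its left, z up, the work surface at z = 0. Lengths are in m, angles in rad, forces in N, time in s.
With the tool pointing down it reaches from about 0.35 to 0.975 m from the base axis. Payload 4.9 kg.
Tool frame: the origin (TCP) lies between the finger pads; the fingertips stand 22 mm ahead of it and the grasp point (between the pads) lies 3 mm ahead of it; z points along the fingers, y is the line along which they close (so a half turn about z gives the same grasp; the last joint's range is limited). The gripper opens to 85 mm and grips with 20 to 120 N. Pads are 22 mm wide; open, the fingers measure 114 mm over their backs; the gripper's body (76 mm by 85 mm) begins 54 mm behind the grasp point. The pads swing forward as they close: fully open they stand 13 mm farther back than shut.
Start: joints at [1.158, 0.053, 1.613, -0, 1.476, -0.119], TCP at [0.181, 0.598, 0.253] pointing down, gripper open.
Joint ranges: [-3.01, 3.01], [-1.01, 2.22], [0.06, 2.58], [-1.02, 4.17], [0.09, 2.62], [-3.14, 3.14]. Speed limits (rad/s): [2.57, 2.57, 3.14, 3.14, 3.14, 3.14].

### API

Orientations are given as a unit quaternion [w, x, y, z].
In Python, from plant import state, grab_frame, get_calibration, job_done, recognise, regions_of gives the robot as it stands.
- The arm moves only by the tool apply_moves, never from a script. Its argument "targets" is a list of rows, each an object with "translation": the shift along the tool's x, y, z normalised to -1 to 1, where 1 is 100 mm, a list of three; "twist": the turn about the tool's z normalised to -1 to 1, where 1 is 0.1 rad; "hand": the opening, from 0 (shut) to 1 (fully open). A call has 1 to 8 rows; each row shifts and turns the commanded pose from where the row before left it, along the tool's axes as they then stand; what a row does not reach is not made up. A row lasts 1/10 s, in which the tool goes at most 50 mm and 8.59 degrees, less where a joint would pass 70% of its speed; a pose out of reach is approached as far as the arm can. A call with a number of a shift or a turn outside -1 to 1 is refused whole. A call with a gripper value outside its range is refused whole. The fingers move at their own pace and stop on an object; the grip force is fixed at half the most. Time passes only in rows, so rows that do not move let the fingers close. It gives the time, the measured TCP pose, the force, the opening and the grip force at its end, in the units of the state.
- state(): the state, without advancing time (a new reading comes with each control period).
- grab_frame(name): name is "side" or "top"; returns the picture (420x560x3 uint8, red, green, blue); there is no depth.
- get_calibration(name): a dict with "camera_matrix" (3x3 intrinsics, pixels), "pose" (4x4, takes a point from camera to world coordinates). Camera axes: x right, y up, looking along -z (the intrinsics and any distortion apply to the point x, -y, -z); pixel columns grow to the right and rows downward; lengths in m; the calibration is good to about 2 mm. A picture is of the moment at which its call begins. get_calibration takes no time and is no camera call.
- job_done(): hands the job in; it is judged then, once.
Trained networks look in the newest picture that a camera, given by its name, has taken for a name from the list of things; names that differ only in an ending like _2 or _b are one class to them, and where a whole thing is asked for, a point or a joint stands for the part that bears it (a point fixed in the world has none). Each returns a list of dicts, best first, with "score" (0 to 1); they miss things now and then, are a little off and sometimes report something else, mostly with a low value. They report only what shows in the picture. A call takes as long as a camera call.
- recognise(camera, query): "point" ([x, y, z] in m, in world coordinates, good to about 4 mm: the middle of the surface that is visible of it).
- regions_of(camera, query): "pixels" (420x560 bool, what is visible of it).
The state is a dict: "time": time; "joint_pos": joint angles; "joint_vel": joint speeds; "joint_efforts": joint torques, N m; "tool_pos": TCP position; "tool_rot": TCP orientation; "contact_force": force on the tool from outside, world axes, zero at the start; "ft_torque": the same for the moment, N m; "gripper_width": opening from 0.0 (shut) to 1.0 (fully open); "grasp_force": force on a finger pad.
Only numpy, scipy, OpenCV 4.12 (cv2) and the standard library are available. Lean on these libraries where they do the work, as an engineer would, in place of code of your own. Each camera call takes 0.05 s, during which the arm holds its last target. There are 200 camera calls.

## Working session

There is one attempt and no reset: what is moved stays moved. The work goes in short steps, Python scripts to look and compute and a tool call to move; the robot and the scene stay as the last step left them, time stands still between calls to the robot, and variables do not carry over. Pictures are saved under pics/ and viewed, at most 10 in all, crops included, and the job is handed in when it is done.

Besides the shell and the picture viewer there is one more tool, called by a JSON object that holds its "api" and its "payload". apply_moves: Moves the arm, as the interface text tells. Its arguments: {"type":"object","properties":{"targets":{"type":"array"}},"required":["targets"]}

```bash
ls; mkdir -p pics; cat > h.py <<'E'
import numpy as np, cv2
from plant import *
def save(cam,name):
    f=grab_frame(cam); cv2.imwrite('pics/'+name,cv2.cvtColor(f,cv2.COLOR_RGB2BGR)); return f
def ray(cam,u,v):
    c=get_calibration(cam);K=np.array(c['camera_matrix']);T=np.array(c['pose'])
    d=np.linalg.solve(K,[u,v,1.]);d=T[:3,:3]@(d*[1,-1,-1]);return T[:3,3],d/np.linalg.norm(d)
def onz(cam,u,v,z):
    o,d=ray(cam,u,v);return o+d*(z-o[2])/d[2]
def proj(cam,p):
    c=get_calibration(cam);K=np.array(c['camera_matrix']);T=np.array(c['pose'])
    q=T[:3,:3].T@(np.array(p)-T[:3,3])*[1,-1,-1];q=K@q;return q[:2]/q[2]
E
python3 - <<'E'
from h import *
np.set_printoptions(precision=4,suppress=True)
ims=[save(c,c+'0.png') for c in('top','side')]
for c in('top','side'):
    k=get_calibration(c);print(c,np.array(k['pose']),k.keys())
    for q in('case','case_lid','case_button','wand','wand_grip','holster','stain_red','petri_1','bench_timer','marker','tally_counter'):
        for r in recognise(c,q)[:2]:print(c,q,np.round(r['point'],3),round(r['score'],2))
print(state())
E
```

```text
pics
top [[-0.0062  0.9894 -0.1448  0.3435]
 [-1.     -0.006   0.0017  0.0246]
 [ 0.0008  0.1449  0.9895  1.4775]
 [ 0.      0.      0.      1.    ]] dict_keys(['camera_matrix', 'pose'])
top case [0.481 0.185 0.007] 0.96
top case [ 0.517 -0.001  0.014] 0.64
top case_lid [0.501 0.186 0.07 ] 0.61
top wand_grip [ 0.522 -0.198  0.123] 0.7
top holster [ 0.546 -0.179  0.006] 0.8
top holster [0.499 0.185 0.069] 0.29
top stain_red [ 0.676 -0.003  0.061] 0.47
top marker [ 0.517 -0.001  0.013] 0.71
top tally_counter [ 0.416 -0.366  0.022] 0.53
top tally_counter [ 0.52  -0.2    0.118] 0.19
side [[ 0.9996  0.0163 -0.0222  0.51  ]
 [-0.0273  0.4818 -0.8758 -0.8968]
 [-0.0036  0.8761  0.4821  0.6154]
 [ 0.      0.      0.      1.    ]] dict_keys(['camera_matrix', 'pose'])
side case [0.492 0.175 0.007] 0.95
side wand [ 0.522 -0.211  0.108] 0.59
side wand [ 0.542 -0.207  0.009] 0.18
side wand_grip [ 0.527 -0.205  0.104] 0.91
side holster [ 0.542 -0.21   0.006] 0.83
side stain_red [ 0.684 -0.025  0.046] 0.69
side petri_1 [0.437 0.326 0.013] 0.7
side bench_timer [0.578 0.325 0.017] 0.53
side marker [ 0.528 -0.005  0.013] 0.69
side tally_counter [ 0.417 -0.376  0.022] 0.85
{'time': 1.2, 'joint_pos': array([ 1.158 ,  0.0527,  1.6129,  0.    ,  1.476 , -0.119 ]), 'joint_vel': array([ 0.0017, -0.0014, -0.0009,  0.0015,  0.0005, -0.0017]), 'joint_efforts': array([  0.0001, -39.364 , -37.0483,   0.    ,   0.0002,  -0.    ]), 'tool_pos': array([0.181 , 0.5982, 0.2533]), 'tool_rot': array([-0.    ,  0.1464,  0.9892,  0.    ]), 'contact_force': array([-0.5652,  0.4255, -0.2505]), 'ft_torque': array([0.0187, 0.0325, 0.0386]), 'grasp_force': 0.0, 'gripper_width': 0.9984197814877921}
```

View pics/top0.png

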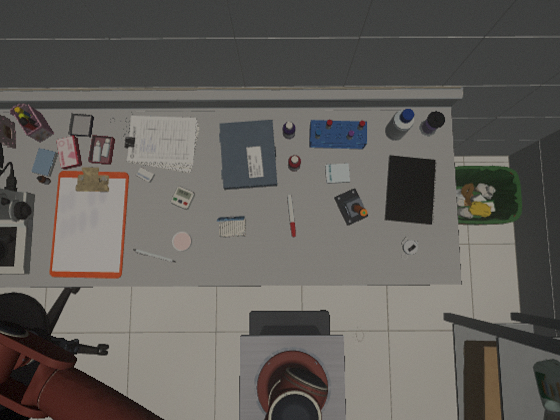

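View pics/side0.png

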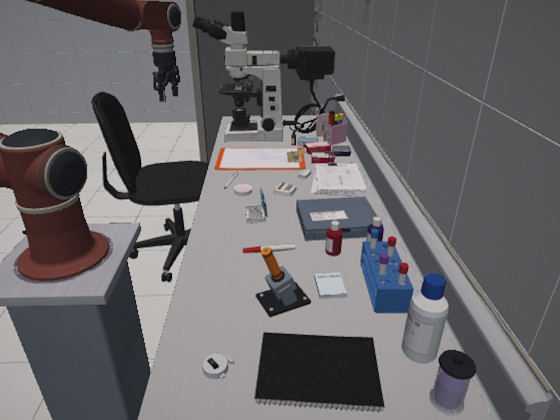

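The top view shows the case at (232,226) with its lid up on the far side. The turned holster is at (352,206), with the wand leaning lower-right. The side view shows the case at (257,210) and the wand from (266,250) to (280,272). I'll zoom into both.

```bash
python3 - <<'E'
from h import *
t=cv2.imread('pics/top0.png');s=cv2.imread('pics/side0.png')
def z(i,u,v,w=25):return cv2.resize(i[v-w:v+w,u-w:u+w],(400,300) if 0 else (300,300),interpolation=cv2.INTER_CUBIC)
a=np.vstack([np.hstack([z(t,232,228),z(t,352,206)]),np.hstack([z(s,257,206),z(s,280,280,38)])])
cv2.imwrite('pics/z.png',a)
for c in('top','side'):
    print(c,get_calibration(c)['camera_matrix'])
    for q in('case','wand','holster'):
        for r in regions_of(c,q)[:1]:
            m=r['pixels'].astype(np.uint8);v,u=np.nonzero(m);print(c,q,r['score'],len(u),u.mean(),v.mean(),u.min(),u.max(),v.min(),v.max(),cv2.minAreaRect(np.c_[u,v].astype(np.float32)))
E
```

```text
top [[468.79227657   0.         283.68294661]
 [  0.         468.79227657 203.15750359]
 [  0.           0.           1.        ]]
top case 0.59 513 231.77582846003898 226.57115009746587 217 246 217 237 ((231.5, 227.0), (20.0, 29.0), 90.0)
top wand 0.62 120 357.85833333333335 209.18333333333334 351 365 203 215 ((358.0, 210.0), (15.55634880065918, 8.485280990600586), 45.0)
top holster 0.55 546 348.34249084249086 206.8131868131868 335 363 190 225 ((350.4482727050781, 207.37930297851562), (31.77615737915039, 22.584707260131836), 66.80140686035156)
side [[420.45316882   0.         273.80488254]
 [  0.         420.45316882 209.04541061]
 [  0.           0.           1.        ]]
side case 0.94 411 256.4963503649635 211.7639902676399 246 266 192 222 ((256.0, 207.0), (30.0, 20.0), 90.0)
side wand 0.64 417 271.67865707434055 264.9064748201439 261 283 247 282 ((271.7781066894531, 264.46746826171875), (37.153846740722656, 13.384617805480957), 67.38013458251953)
side holster 0.62 1438 281.856050069541 296.26216968011124 257 310 268 317 ((280.6379699707031, 292.3448486328125), (44.195491790771484, 48.83787155151367), 68.19859313964844)
```

View pics/z.png

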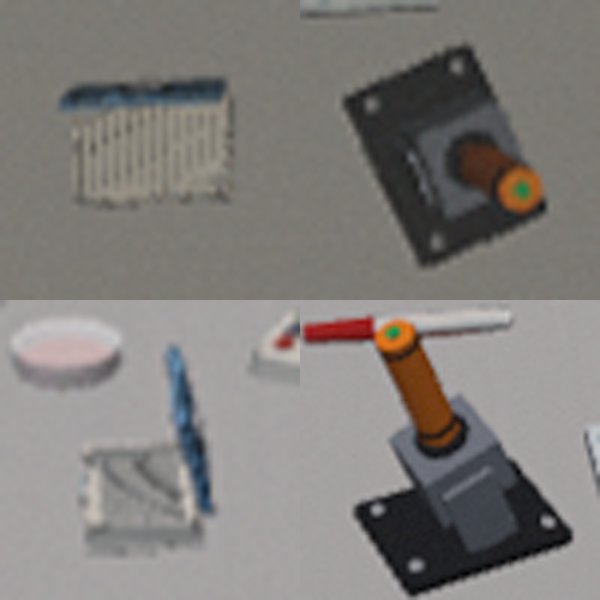

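The zoom shows the lid roughly upright, leaning slightly towards the robot. The wand leans towards -x, -y, along the base plate's long axis. I'll work out the numbers from these pixels.

```bash
cat >> h.py <<'E'
def tri(a,b):
    (o,d),(p,e)=ray('top',*a),ray('side',*b)
    s=np.linalg.lstsq(np.c_[d,-e],p-o,rcond=None)[0];P,Q=o+s[0]*d,p+s[1]*e
    return (P+Q)/2,np.linalg.norm(P-Q)
E
python3 - <<'E'
from h import *
np.set_printoptions(precision=4,suppress=True)
T=lambda u,v:(207+u/6,203+v/6)
print('top green',tri((363.7,212.7),(265.6,250.1)),'z=.143:',onz('top',363.7,212.7,.143),onz('side',265.6,250.1,.143))
H=lambda u,v:(327+(u-300)/6,181+v/6)
c=[onz('top',*H(*p),.004)for p in((345,100),(470,45),(545,205),(425,265))]
print('base',np.array(c),np.mean(c,0))
print('case bottom edge z15',[onz('top',*T(*p),.015) for p in((75,205),(233,201))],'back',[onz('top',*T(*p),.015) for p in((75,110),(230,98))])
S=lambda u,v:(232+u/6,181+(v-300)/6)
print('side near edge z15',[onz('side',*S(*p),.015) for p in((85,528),(205,528))],'far',[onz('side',*S(*p),.015) for p in((88,450),(185,445))])
print('lid top side',S(175,348),onz('side',*S(175,348),.07))
E
```

```text
top green (array([ 0.5103, -0.2071,  0.1432]), np.float64(0.001197514967631138)) z=.143: [ 0.5098 -0.2071  0.143 ] [ 0.5109 -0.2066  0.143 ]
base [[ 0.5759 -0.1398  0.004 ]
 [ 0.6051 -0.207   0.004 ]
 [ 0.5191 -0.2441  0.004 ]
 [ 0.4878 -0.18    0.004 ]] [ 0.547  -0.1927  0.004 ]
case bottom edge z15 [array([0.4516, 0.2229, 0.015 ]), array([0.4532, 0.1408, 0.015 ])] back [array([0.5012, 0.2236, 0.015 ]), array([0.507 , 0.1426, 0.015 ])]
side near edge z15 [array([0.4576, 0.138 , 0.015 ]), array([0.5144, 0.1361, 0.015 ])] far [array([0.4567, 0.2157, 0.015 ]), array([0.5053, 0.2193, 0.015 ])]
lid top side (261.1666666666667, 189.0) [0.5012 0.2178 0.07  ]
```

{"api": "apply_moves", "payload": {"targets": [{"translation": [0,0,0],"twist": -1,"hand": 0},{"translation": [0,0,0],"twist": -1,"hand": 0},{"translation": [0,0,0],"twist": -0.93,"hand": 0},{"translation": [-0.31,-0.35,0],"twist": 0,"hand": 0},{"translation": [-0.31,-0.35,0],"twist": 0,"hand": 0},{"translation": [-0.31,-0.35,0],"twist": 0,"hand": 0},{"translation": [-0.31,-0.35,0],"twist": 0,"hand": 0},{"translation": [-0.31,-0.35,0],"twist": 0,"hand": 0}]}}

```text
time: 2.3
tool_pos: [0.3367, 0.4216, 0.2535]
tool_rot: [0.0, 0.0, 1.0, 0.0]
contact_force: [-0.5, 0.1, -0.6]
gripper_width: -0.0
grasp_force: 0.0
```

{"api": "apply_moves", "payload": {"targets": [{"translation": [-0.31,-0.34,0],"twist": 0,"hand": 0},{"translation": [-0.31,-0.34,0],"twist": 0,"hand": 0},{"translation": [-0.31,-0.34,0],"twist": 0,"hand": 0},{"translation": [-0.31,-0.34,0],"twist": 0,"hand": 0},{"translation": [-0.31,-0.34,0],"twist": 0,"hand": 0},{"translation": [-0.31,-0.34,0],"twist": 0,"hand": 0},{"translation": [-0.31,-0.34,0],"twist": 0,"hand": 0}]}}

```text
time: 3.0
tool_pos: [0.5537, 0.1833, 0.2535]
tool_rot: [0.0, 0.001, 1.0, 0.0]
contact_force: [0.3, 1.8, 0.1]
gripper_width: -0.001
grasp_force: 0.0
```

{"api": "apply_moves", "payload": {"targets": [{"translation": [-0.03,0,0.45],"twist": 0,"hand": 0},{"translation": [0,0,0.45],"twist": 0,"hand": 0},{"translation": [0,0,0.45],"twist": 0,"hand": 0},{"translation": [0,0,0.43],"twist": 0,"hand": 0},{"translation": [0,0,0],"twist": 0,"hand": 0}]}}

```text
time: 3.5
tool_pos: [0.5502, 0.1837, 0.0679]
tool_rot: [-0.007, 0.001, 1.0, -0.001]
contact_force: [-0.7, -0.9, -0.8]
gripper_width: -0.006
grasp_force: 0.0
```

{"api": "apply_moves", "payload": {"targets": [{"translation": [0.15,0,0],"twist": 0,"hand": 0},{"translation": [0.1,0,0],"twist": 0,"hand": 0},{"translation": [0.1,0,0],"twist": 0,"hand": 0},{"translation": [0.1,0,0],"twist": 0,"hand": 0},{"translation": [0.1,0,0],"twist": 0,"hand": 0},{"translation": [0.1,0,0],"twist": 0,"hand": 0}]}}

```text
time: 4.1
tool_pos: [0.4909, 0.185, 0.0765]
tool_rot: [0.001, 0.0, 1.0, 0.0]
contact_force: [2.1, 0.3, 1.6]
gripper_width: -0.004
grasp_force: 1.2
```

```bash
python3 - <<'E'
from h import *
s=save('side','s1.png');b=cv2.imread('pics/s1.png')[160:235,210:310];cv2.imwrite('pics/s1c.png',cv2.resize(b,(600,450),interpolation=cv2.INTER_CUBIC))
E
```

```text
(no output)
```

View pics/s1c.png

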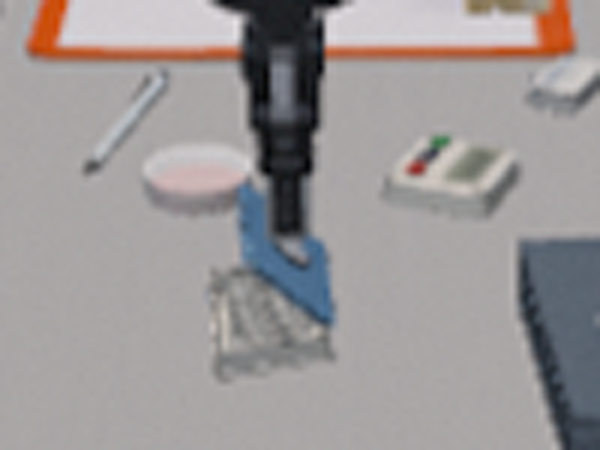

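The crop shows the closed fingers at (288,235) behind the blue lid, which is pushed over to about 55°. The case hasn't moved. I'll continue over and down.

{"api": "apply_moves", "payload": {"targets": [{"translation": [0.1,0,0.0],"twist": 0,"hand": 0},{"translation": [0.1,0,0.03],"twist": 0,"hand": 0},{"translation": [0.1,0,0.06],"twist": 0,"hand": 0},{"translation": [0.0,0,0.08],"twist": 0,"hand": 0},{"translation": [0,0,0.08],"twist": 0,"hand": 0},{"translation": [0,0,0],"twist": 0,"hand": 0}]}}

```text
time: 4.75
tool_pos: [0.4593, 0.1846, 0.0481]
tool_rot: [-0.002, 0.0, 1.0, -0.0]
contact_force: [-0.5, 0.4, 0.1]
gripper_width: -0.002
grasp_force: 0.0
```

{"api": "apply_moves", "payload": {"targets": [{"translation": [0,0,0.03],"twist": 0,"hand": 0},{"translation": [0,0,0.03],"twist": 0,"hand": 0},{"translation": [0,0,0.0],"twist": 0,"hand": 0}]}}

```text
time: 5.05
tool_pos: [0.461, 0.185, 0.0443]
tool_rot: [0.0, 0.0, 1.0, 0.0]
contact_force: [-0.5, 0.1, 0.3]
gripper_width: -0.001
grasp_force: 0.0
```

{"api": "apply_moves", "payload": {"targets": [{"translation": [0,0,0.01],"twist": 0,"hand": 0},{"translation": [0,0,0.01],"twist": 0,"hand": 0},{"translation": [0,0,0],"twist": 0,"hand": 0}]}}

```text
time: 5.35
tool_pos: [0.4612, 0.1851, 0.0438]
tool_rot: [-0.0, 0.0, 1.0, -0.0]
contact_force: [-4.1, -1.3, 10.1]
gripper_width: 0.003
grasp_force: 5.2
```

{"api": "apply_moves", "payload": {"targets": [{"translation": [0,0,0.01],"twist": 0,"hand": 0},{"translation": [0,0,0.01],"twist": 0,"hand": 0},{"translation": [0,0,0],"twist": 0,"hand": 0}]}}

```text
time: 5.65
tool_pos: [0.4612, 0.1851, 0.0434]
tool_rot: [-0.001, 0.0, 1.0, -0.0]
contact_force: [-10.7, -3.0, 21.9]
gripper_width: -0.001
grasp_force: 10.8
```

{"api": "apply_moves", "payload": {"targets": [{"translation": [0,0,-0.1],"twist": 0,"hand": 0},{"translation": [0,0,-0.4],"twist": 0,"hand": 0},{"translation": [0,0,-0.5],"twist": 0,"hand": 0},{"translation": [0,0,-0.5],"twist": 0,"hand": 0},{"translation": [0,-0.45,-0.2],"twist": 0,"hand": 0},{"translation": [0,-0.5,0],"twist": 0,"hand": 0},{"translation": [0,-0.5,0],"twist": 0,"hand": 0},{"translation": [0,-0.5,0],"twist": 0,"hand": 0}]}}

```text
time: 6.45
tool_pos: [0.4604, -0.0117, 0.2109]
tool_rot: [0.001, -0.0, 1.0, -0.0]
contact_force: [0.6, 0.4, 0.7]
gripper_width: -0.002
grasp_force: 0.0
```

{"api": "apply_moves", "payload": {"targets": [{"translation": [-0.2,-0.45,0],"twist": 0,"hand": 1},{"translation": [-0.2,-0.45,0],"twist": 0,"hand": 1},{"translation": [-0.17,-0.45,0],"twist": 0,"hand": 1},{"translation": [0,-0.45,0],"twist": 0,"hand": 1},{"translation": [0,-0.13,0],"twist": -1,"hand": 1},{"translation": [0,0,0],"twist": -1,"hand": 1},{"translation": [0,0,0],"twist": -1,"hand": 1},{"translation": [0,0,0],"twist": -1,"hand": 1}]}}

```text
time: 7.25
tool_pos: [0.5172, -0.2035, 0.21]
tool_rot: [-0.0, -0.2, 0.98, 0.0]
contact_force: [0.4, -0.4, 1.0]
gripper_width: 1.003
grasp_force: 0.0
```

```bash
python3 - <<'E'
from h import *
t=save('top','t2.png');s=save('side','s2.png')
t=cv2.imread('pics/t2.png');s=cv2.imread('pics/s2.png')
z=lambda i,u,v,w:cv2.resize(i[v-w:v+w,u-w:u+w],(300,300),interpolation=cv2.INTER_CUBIC)
cv2.imwrite('pics/z2.png',np.vstack([np.hstack([z(t,232,228,25),z(t,352,206,50)]),np.hstack([z(s,257,206,25),z(s,280,250,50)])]))
for c in('top','side'):
  for q in('case','case_button','case_lid'):
    for r in recognise(c,q)[:1]:print(c,q,np.round(r['point'],4),round(r['score'],2))
    for r in regions_of(c,q)[:1]:
        v,u=np.nonzero(r['pixels']);print(' ',u.mean(),v.mean(),len(u),cv2.minAreaRect(np.c_[u,v].astype(np.float32)))
E
```

```text
top case [0.4775 0.1828 0.02  ] 0.66
  231.68736141906874 227.32594235033258 451 ((231.5, 227.0), (18.0, 25.0), 90.0)
  231.25 227.0 48 ((231.5, 227.0), (6.0, 7.0), 90.0)
top case_lid [ 0.5633 -0.1716  0.011 ] 0.74
  231.41986455981942 227.22799097065462 443 ((231.5, 227.5), (17.0, 25.0), 90.0)
side case [0.4755 0.1459 0.0213] 0.64
  253.28338762214983 215.32247557003257 307 ((255.0, 213.0), (20.0, 22.0), 90.0)
side case_button [0.4763 0.1451 0.021 ] 0.42
side case_lid [0.4676 0.1638 0.0207] 0.46
  251.84183673469389 211.76530612244898 196 ((254.5, 210.0), (16.0, 19.0), 90.0)
```

View pics/z2.png

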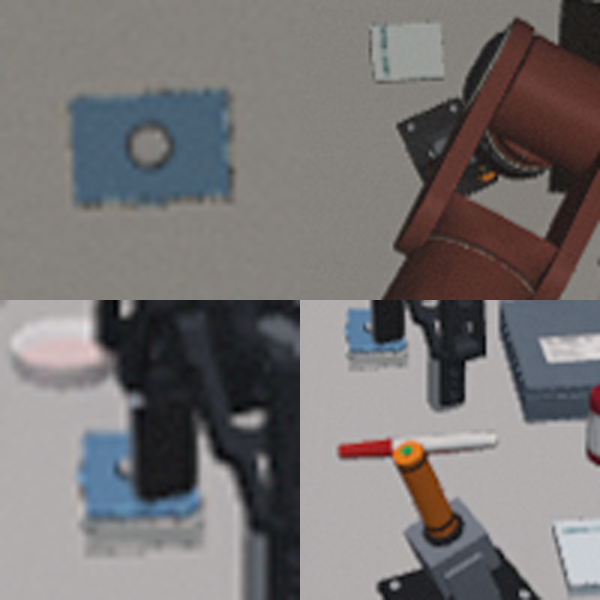

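The lid is shut, and the button is at top-view pixel (231.8,227.2). The fingers straddle above the wand top, so I'll descend and grip.

{"api": "apply_moves", "payload": {"targets": [{"translation": [0,0,0.3],"twist": 0,"hand": 1},{"translation": [0,0,0.3],"twist": 0,"hand": 1},{"translation": [0,0,0.25],"twist": 0,"hand": 1},{"translation": [0,0,0],"twist": 0,"hand": 1},{"translation": [0,0,0],"twist": 0,"hand": 0.0},{"translation": [0,0,0],"twist": 0,"hand": 0.0},{"translation": [0,0,0],"twist": 0,"hand": 0.0},{"translation": [0,0,0],"twist": 0,"hand": 0.0}]}}

```text
time: 8.75
tool_pos: [0.5181, -0.2035, 0.1269]
tool_rot: [0.001, -0.198, 0.98, -0.001]
contact_force: [0.2, -0.7, -0.4]
gripper_width: 0.332
grasp_force: 0.0
```

```bash
python3 - <<'E'
from h import *
s=state();print(s['gripper_width'],s['grasp_force'],s['contact_force'],s['tool_pos'])
print(onz('top',231.8,227.2,.025),onz('top',231.25,227,.025))
E
```

```text
0.3317186466216137 0.0 [ 0.16332046 -0.70792764 -0.38628156] [ 0.51813639 -0.20347925  0.12689153]
[0.48158242 0.18375544 0.025     ] [0.48221652 0.18547074 0.025     ]
```

{"api": "apply_moves", "payload": {"targets": [{"translation": [0,0,0],"twist": 0,"hand": 0.0},{"translation": [0,0,0],"twist": 0,"hand": 0.0},{"translation": [0,0,0],"twist": 0,"hand": 0.0}]}}

```text
time: 9.05
tool_pos: [0.5179, -0.2034, 0.1268]
tool_rot: [0.001, -0.198, 0.98, -0.001]
contact_force: [-2.1, -0.0, 5.9]
gripper_width: 0.239
grasp_force: 58.4
```

{"api": "apply_moves", "payload": {"targets": [{"translation": [0.034,0,-0.094],"twist": 0,"hand": 0},{"translation": [0.034,0,-0.094],"twist": 0,"hand": 0},{"translation": [0.034,0,-0.094],"twist": 0,"hand": 0}]}}

```text
time: 9.35
tool_pos: [0.5076, -0.2071, 0.1542]
tool_rot: [-0.0, -0.198, 0.98, -0.0]
contact_force: [0.7, 0.5, -2.3]
gripper_width: 0.246
grasp_force: 58.7
```

{"api": "apply_moves", "payload": {"targets": [{"translation": [0.034,0,-0.094],"twist": 0,"hand": 0},{"translation": [0.034,0,-0.094],"twist": 0,"hand": 0},{"translation": [0.068,0,-0.188],"twist": 0,"hand": 0},{"translation": [0.068,0,-0.188],"twist": 0,"hand": 0},{"translation": [0,0,0],"twist": 0,"hand": 0},{"translation": [0,0,0],"twist": 0,"hand": 0}]}}

```text
time: 9.95
tool_pos: [0.4891, -0.2151, 0.2101]
tool_rot: [0.0, -0.198, 0.98, -0.0]
contact_force: [-0.2, -0.5, -1.1]
gripper_width: 0.24
grasp_force: 58.7
```

```bash
cat >> h.py <<'E'
def shot(n,u=256,v=235,w=50):
    save('side',n);i=cv2.imread('pics/'+n);cv2.imwrite('pics/'+n,cv2.resize(i[v-w:v+w,u-w:u+w],(600,600),interpolation=cv2.INTER_CUBIC))
E
python3 - <<'E'
from h import *
s=state();print(s['gripper_width'],s['grasp_force'],s['contact_force'],s['tool_pos'])
shot('s3.png',275,250,45)
E
```

```text
0.24049431267920754 58.697776794433594 [-0.22817022 -0.53924276 -1.08149929] [ 0.48907095 -0.21505106  0.21014886]
```

View pics/s3.png

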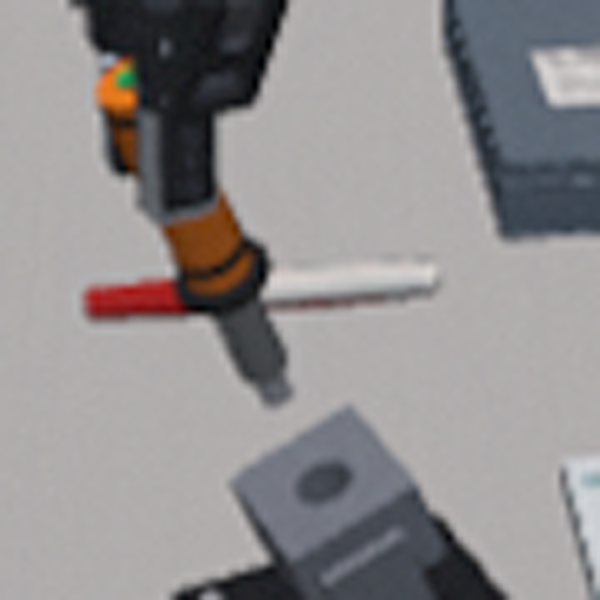

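The wand is out, still leaning 20° in the grip, with its tip at crop pixel (278,398) above the mouth at (323,480). The tool can't tilt, so I'll raise it for step 2, then straighten the wand by pushing its nose against the fixed sleeve's edge.

{"api": "apply_moves", "payload": {"targets": [{"translation": [0.1,0,-0.3],"twist": 0,"hand": 0},{"translation": [0.1,0,-0.3],"twist": 0,"hand": 0},{"translation": [0,0,0],"twist": 0,"hand": 0},{"translation": [0,0,0],"twist": 0,"hand": 0},{"translation": [0,0,0],"twist": 0,"hand": 0}]}}

```text
time: 10.5
tool_pos: [0.4702, -0.2221, 0.2674]
tool_rot: [-0.001, -0.198, 0.98, 0.001]
contact_force: [0.1, 0.3, -2.3]
gripper_width: 0.246
grasp_force: 58.8
```

{"api": "apply_moves", "payload": {"targets": [{"translation": [0,0,0.35],"twist": 0,"hand": 0},{"translation": [0,0,0.35],"twist": 0,"hand": 0},{"translation": [0,0,0.35],"twist": 0,"hand": 0},{"translation": [0,0,0.2],"twist": 0,"hand": 0},{"translation": [-0.05,0,0],"twist": 0,"hand": 0},{"translation": [-0.05,0,0],"twist": 0,"hand": 0},{"translation": [0,0,0],"twist": 0,"hand": 0}]}}

```text
time: 11.2
tool_pos: [0.4813, -0.219, 0.1463]
tool_rot: [0.001, -0.199, 0.98, -0.001]
contact_force: [-0.6, 0.4, -2.5]
gripper_width: 0.244
grasp_force: 58.9
```

{"api": "apply_moves", "payload": {"targets": [{"translation": [-0.05,0,0],"twist": 0,"hand": 0},{"translation": [-0.05,0,0],"twist": 0,"hand": 0},{"translation": [0,0,0],"twist": 0,"hand": 0}]}}

```text
time: 11.5
tool_pos: [0.4887, -0.2158, 0.1458]
tool_rot: [-0.001, -0.199, 0.98, -0.001]
contact_force: [-3.9, -2.9, -1.8]
gripper_width: 0.243
grasp_force: 58.7
```

{"api": "apply_moves", "payload": {"targets": [{"translation": [-0.04,0,0],"twist": 0,"hand": 0},{"translation": [-0.04,0,0],"twist": 0,"hand": 0},{"translation": [0,0,0],"twist": 0,"hand": 0}]}}

```text
time: 11.8
tool_pos: [0.4962, -0.2128, 0.146]
tool_rot: [-0.001, -0.198, 0.98, -0.001]
contact_force: [-3.8, -3.6, -0.7]
gripper_width: 0.24
grasp_force: 58.6
```

{"api": "apply_moves", "payload": {"targets": [{"translation": [-0.04,0,0],"twist": 0,"hand": 0},{"translation": [-0.04,0,0],"twist": 0,"hand": 0},{"translation": [0,0,0],"twist": 0,"hand": 0}]}}

```text
time: 12.1
tool_pos: [0.5035, -0.2095, 0.1459]
tool_rot: [-0.001, -0.199, 0.98, -0.001]
contact_force: [-5.3, -2.1, 0.4]
gripper_width: 0.241
grasp_force: 58.6
```

```bash
python3 - <<'E'
from h import *
s=state();print(s['gripper_width'],s['contact_force'],s['tool_pos'])
shot('s4.png',275,260,45)
E
```

```text
0.24129149912879805 [-5.26929582 -2.13933056  0.43911171] [ 0.50350049 -0.2095224   0.14593277]
```

View pics/s4.png

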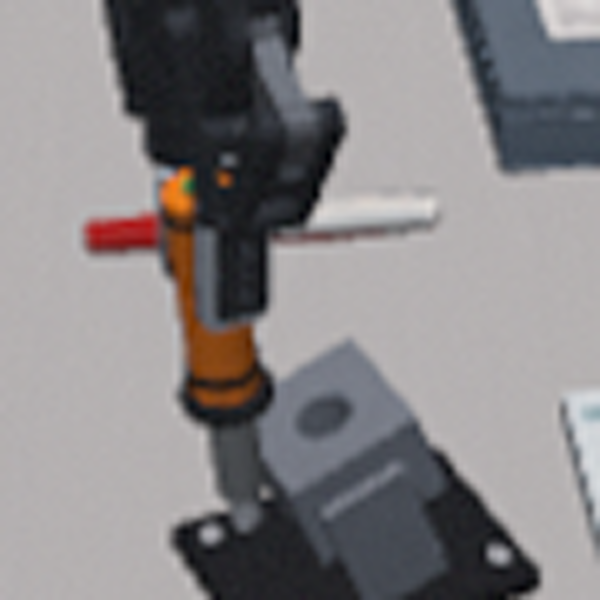

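The wand is pivoting in the grip at about 6 N, with roughly 10° of lean left (top at (182,190), tip at (245,520)).

{"api": "apply_moves", "payload": {"targets": [{"translation": [-0.05,0,0],"twist": 0,"hand": 0},{"translation": [-0.05,0,0],"twist": 0,"hand": 0},{"translation": [-0.04,0,0],"twist": 0,"hand": 0},{"translation": [0,0,0],"twist": 0,"hand": 0}]}}

```text
time: 12.55
tool_pos: [0.5167, -0.2038, 0.146]
tool_rot: [-0.001, -0.199, 0.98, -0.001]
contact_force: [-4.9, -1.6, 1.9]
gripper_width: 0.238
grasp_force: 59.0
```

{"api": "apply_moves", "payload": {"targets": [{"translation": [0.2,0,0],"twist": 0,"hand": 0},{"translation": [0.3,0,0],"twist": 0,"hand": 0},{"translation": [0,0,-0.3],"twist": 0,"hand": 0},{"translation": [0,0,-0.3],"twist": 0,"hand": 0},{"translation": [0,0,0],"twist": 0,"hand": 0},{"translation": [0,0,0],"twist": 0,"hand": 0}]}}

```text
time: 13.15
tool_pos: [0.4718, -0.223, 0.2065]
tool_rot: [0.002, -0.198, 0.98, -0.001]
contact_force: [0.0, 0.3, -2.4]
gripper_width: 0.242
grasp_force: 58.9
```

```bash
python3 - <<'E'
from h import *
s=state();print(s['gripper_width'],s['contact_force'],s['tool_pos'])
p=s['tool_pos'];print(proj('side',p),proj('side',p-[0,0,.108]))
shot('s5.png',260,240,45)
E
```

```text
0.24184066191002188 [ 0.00448786  0.26770166 -2.44782796] [ 0.4717914  -0.22304481  0.20647372]
[244.32212537 227.35273236] [246.34705307 273.66134495]
```

View pics/s5.png

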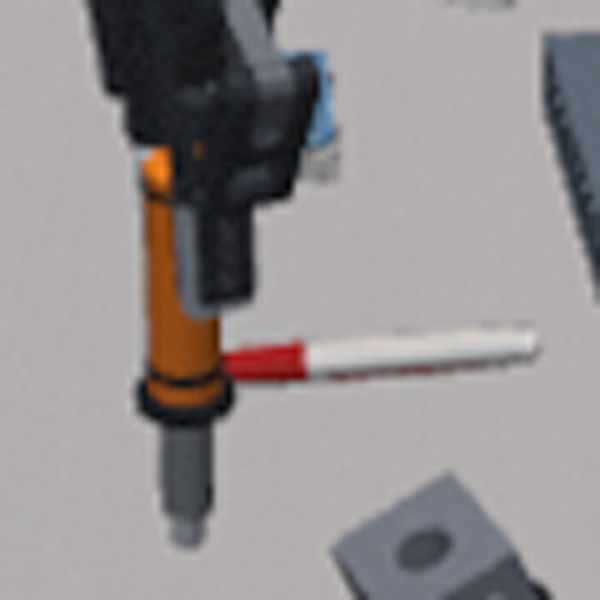

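```bash
python3 - <<'E'
from h import *
p=state()['tool_pos']
for z in(.092,.0955,.099):print(z,onz('side',243.2,276.7,z)-p)
E
```

```text
0.092 [-0.00571416 -0.00173817 -0.11287491]
0.0955 [-0.00541514 -0.00623564 -0.10937491]
0.099 [-0.00511612 -0.0107331  -0.10587491]
```

Nearly upright, about 2–3° past vertical, with the tip at crop pixel (188,545). I'll carry it over to the case.

{"api": "apply_moves", "payload": {"targets": [{"translation": [-0.1,0.2,0],"twist": 0,"hand": 0},{"translation": [-0.2,0.43,0],"twist": 0,"hand": 0},{"translation": [-0.2,0.43,0],"twist": 0,"hand": 0},{"translation": [-0.2,0.43,0],"twist": 0,"hand": 0},{"translation": [-0.2,0.43,0],"twist": 0,"hand": 0},{"translation": [-0.2,0.43,0],"twist": 0,"hand": 0},{"translation": [-0.2,0.43,0],"twist": 0,"hand": 0},{"translation": [-0.2,0.43,0],"twist": 0,"hand": 0}]}}

```text
time: 14.0
tool_pos: [0.4831, 0.1335, 0.2031]
tool_rot: [-0.001, -0.198, 0.98, 0.0]
contact_force: [1.2, -0.5, -1.0]
gripper_width: 0.242
grasp_force: 59.0
```

{"api": "apply_moves", "payload": {"targets": [{"translation": [-0.15,0.3,0],"twist": 0,"hand": 0},{"translation": [-0.08,0.2,0],"twist": 0,"hand": 0},{"translation": [0,0,0.3],"twist": 0,"hand": 0},{"translation": [0,0,0.2],"twist": 0,"hand": 0},{"translation": [0,0,0],"twist": 0,"hand": 0},{"translation": [0,0,0],"twist": 0,"hand": 0}]}}

```text
time: 14.6
tool_pos: [0.4852, 0.1863, 0.1537]
tool_rot: [-0.001, -0.198, 0.98, 0.0]
contact_force: [-0.3, 0.3, -0.4]
gripper_width: 0.24
grasp_force: 59.1
```

```bash
python3 - <<'E'
from h import *
s=state();p=s['tool_pos'];print(s['gripper_width'],s['contact_force'],p)
print(proj('side',p),proj('side',p-[0,0,.112]),proj('side',[.4816,.1838,.025]))
shot('s6.png',257,195,30)
E
```

```text
0.24008965294782317 [-0.29969592  0.2987601  -0.44325449] [0.48516481 0.18630639 0.15365698]
[254.85754318 167.04845687] [255.83078866 202.58664664] [254.74102175 208.03591051]
```

View pics/s6.png

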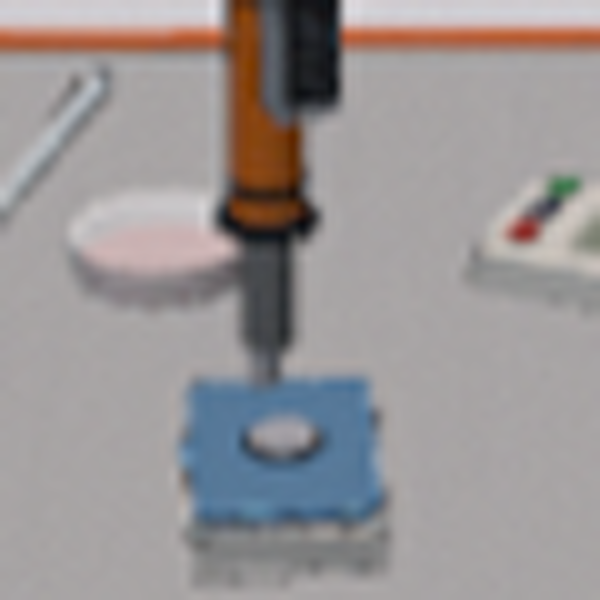

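The tip is at crop pixel (265,380), just short of the button at (282,438). I'll convert both to offsets.

```bash
python3 - <<'E'
from h import *
b=onz('side',255.2,208.8,.025);print('button side',b)
for z in(.039,.0415,.044):print(z,onz('side',253.5,202.7,z),onz('side',253.5,202.7,z)-b)
i=cv2.imread('pics/t2.png');g=i[215:240,215:248].astype(int)
m=((abs(g[...,0]-g[...,2])<40)&(g.sum(2)>330)).astype(np.uint8)[5:18,8:25];v,u=np.nonzero(m);print(len(u),u.mean()+223,v.mean()+220);print(onz('top',u.mean()+223,v.mean()+220,.025))
E
```

```text
button side [0.48299622 0.17910687 0.025     ]
0.039 [0.47824079 0.19084636 0.039     ] [-0.00475543  0.01173949  0.014     ]
0.0415 [0.47837868 0.18612885 0.0415    ] [-0.00461754  0.00702198  0.0165    ]
0.044 [0.47851657 0.18141134 0.044     ] [-0.00447964  0.00230447  0.019     ]
23 231.2173913043478 226.91304347826087
[0.4824883  0.18557478 0.025     ]
```

{"api": "apply_moves", "payload": {"targets": [{"translation": [-0.033,-0.025,0],"twist": 0,"hand": 0},{"translation": [0,0,0.05],"twist": 0,"hand": 0},{"translation": [0,0,0.05],"twist": 0,"hand": 0},{"translation": [0,0,0.02],"twist": 0,"hand": 0},{"translation": [0,0,0],"twist": 0,"hand": 0},{"translation": [0,0,0],"twist": 0,"hand": 0}]}}

```text
time: 15.25
tool_pos: [0.4899, 0.1853, 0.1428]
tool_rot: [-0.0, -0.198, 0.98, -0.0]
contact_force: [-0.5, 0.4, -1.5]
gripper_width: 0.241
grasp_force: 59.1
```

{"api": "apply_moves", "payload": {"targets": [{"translation": [0,0,0.02],"twist": 0,"hand": 0},{"translation": [0,0,0.02],"twist": 0,"hand": 0},{"translation": [0,0,0.02],"twist": 0,"hand": 0},{"translation": [0,0,0.02],"twist": 0,"hand": 0},{"translation": [0,0,0.015],"twist": 0,"hand": 0},{"translation": [0,0,0],"twist": 0,"hand": 0},{"translation": [0,0,0],"twist": 0,"hand": 0}]}}

```text
time: 15.95
tool_pos: [0.49, 0.1853, 0.1335]
tool_rot: [-0.0, -0.198, 0.98, 0.0]
contact_force: [-0.6, -0.8, -0.5]
gripper_width: 0.239
grasp_force: 59.1
```

```bash
python3 - <<'E'
from h import *
f=[]
for k in range(8):
    i=grab_frame('side');f.append(state()['contact_force'])
print(np.mean(f,0),np.std(f,0),state()['tool_pos'])
shot('s7.png',257,195,30)
E
```

```text
[-0.58830012 -0.20581414 -0.10252502] [0.32818141 0.47034206 0.41601531] [0.48994852 0.18532886 0.1334747 ]
```

View pics/s7.png

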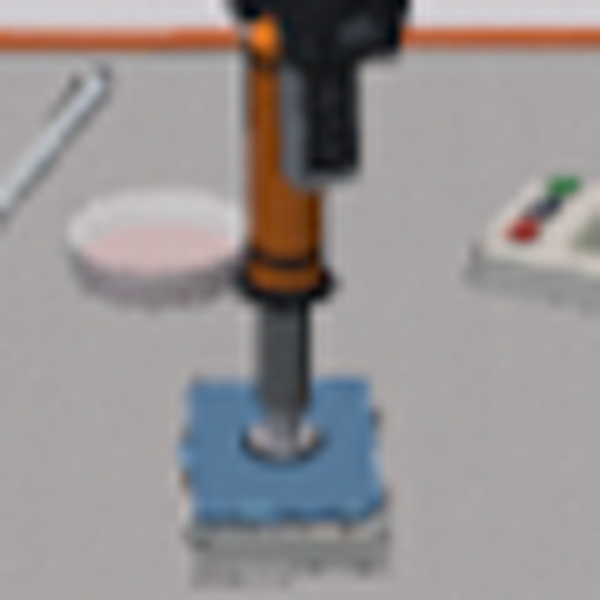

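The tip stands on the button, centred to 1–2 mm: tip at about (283,445), button at (282,438). I'll press 1.5 mm more and check that the force rises with the spring rate.

{"api": "apply_moves", "payload": {"targets": [{"translation": [0,0,0.015],"twist": 0,"hand": 0},{"translation": [0,0,0],"twist": 0,"hand": 0},{"translation": [0,0,0],"twist": 0,"hand": 0}]}}

```text
time: 16.7
tool_pos: [0.49, 0.1853, 0.1319]
tool_rot: [0.0, -0.198, 0.98, 0.0]
contact_force: [-0.3, 0.4, 1.0]
gripper_width: 0.242
grasp_force: 59.1
```

```bash
python3 - <<'E'
from h import *
f=[]
for k in range(24):
    i=grab_frame('side');f.append(state()['contact_force'])
print(np.mean(f,0),np.std(f,0)/5,state()['tool_pos'])
cv2.imwrite('pics/s8.png',cv2.cvtColor(i,cv2.COLOR_RGB2BGR))
print(i[195:214,255].tolist())
E
```

```text
[-0.03555401 -0.01170868  0.26224905] [0.09861979 0.0703604  0.10296292] [0.489928   0.18532308 0.13190992]
[[21, 24, 30], [45, 46, 49], [67, 70, 74], [74, 75, 78], [71, 74, 77], [68, 71, 75], [71, 73, 75], [70, 72, 76], [69, 72, 76], [70, 72, 76], [65, 68, 70], [76, 78, 82], [93, 94, 101], [105, 108, 115], [124, 125, 132], [104, 109, 118], [70, 98, 124], [89, 122, 156], [87, 121, 152]]
```

```bash
python3 -c "
from plant import *
print(job_done())"
```

```text
the job is handed in; nothing more can be done
None
```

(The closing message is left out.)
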